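Hold the gear on the shaft's set-screw flat

TASK

Take the upright shaft of the flange motor between the fingers, feel for the set-screw flat milled on it, and turn the shaft until the flat faces the motor's terminal box. Then pick up the gear that has a set screw in its hub and lower it, hub up, over the shaft with the screw pointing at the flat. Finish while still holding the gear there, level and still, with the screw about half-way down the flat, so that a fitter can tighten it; leave the other parts on the bench where they are.

Things in the scene. Friction and masses are not known exactly. Their poses are not given: they have to be found in the camera images.
- motor: flange motor fixed on the bench, shaft up. Origin on the bench under the shaft's axis; z up; x points from the shaft to the terminal box, a grey box on its side reaching 109 mm from the axis and 88 mm up (it points away from the robot within 30 degrees). Flange 130 mm across, top at 109 mm; boss 48 mm across up to 117 mm; then the shaft up to 182 mm
- shaft (a joint): turn of the motor shaft (rad) about the vertical, growing anticlockwise seen from above; 0 (or a whole turn) = the flat faces the terminal box (motor's x). It turns freely both ways with slight friction (0.06 N m) and stays where it is left. Starts with the flat well away from the box
- shaft_flat: flat on the steel shaft. Shaft 20 mm thick, round from 117 to 132 mm above the bench; from there to the top (182 mm) one side is milled flat, 16 mm wide, 50 mm long, 16 mm from flat to opposite side; top 3 mm tapered. Origin mid-flat, 25 mm below the top, 6 mm from the axis; x outward from the flat, z up. Fingers closed on the flat alone pull it square to them and read 16 mm, else up to 20
- shaft_top (a point): centre of the shaft's top end, on its axis, 182 mm above the bench
- gear_mid (a point): middle of the gear with the set screw, on its bore's axis, 13 mm above its underside; z up, x towards the screw. Starts on the bench, hub up. Toothed steel disc 50 mm across, 12 mm thick; on it a hub 34 mm across, up to 26 mm; bore 22 mm right through (1 mm clear of the shaft all round). About 200 g. Grip it across the toothed disc from any side; the hub's top stays free
- screw_tip (a point): inner tip of the gear's set screw, 8.5 mm from its axis along x, 6 mm above gear_mid. The dark screw, 6 mm thick, sticks out of the hub to 23 mm from the axis; its tip stands 2.5 mm into the bore, so the gear slips over the shaft only with the screw within about 15 degrees of facing the flat. Let go, it would slide to the step at the flat's end, 22 mm below mid-flat
- blank_a: gear without a set screw: toothed disc 50 mm across and 12 mm thick, with a thin hub 24 mm across up to 22 mm, small bore; bystander
- blank_b: another gear without a set screw, the same as blank_a; bystander
- bearing_a: ball bearing lying flat, 52 mm across, 15 mm thick, origin under its centre; bystander
- bearing_b: ball bearing, the same as bearing_a; bystander
- worm: worm shaft standing upright on its toothed wheel (62 mm across), 115 mm tall, origin under its centre; bystander
- wrench: steel spanner lying flat, 160 mm long; bystander
- hexkey: L-shaped hex key lying flat, 100 mm long, 6 mm thick; bystander
- gear: the same gear; origin at the centre of its underside, 13 mm below gear_mid
Not all that is in view belongs to the job. Leave any orange look-alike of the motor alone.

How it is judged (in metres and radians):
On the way:
1. the fingers are on the shaft's flat and the flat faces the terminal box (within 0.25 rad) (contact force between the fingers and shaft_flat above 0.5 N and (value of joint shaft between -0.25 and 0.25 rad or value of joint shaft between 6.0332 and 6.5332 rad or value of joint shaft between -6.5332 and -6.0332 rad)), for 0.2 s.
At the end, for the whole second after the job is handed in: Fingers hold the gear (over 1 N), at rest and level (0.12 rad), its axis within 3 mm of the shaft's, the screw tip on the flat's side, within 3 mm of the flat's middle line and 12 mm of its mid-height (not on the step below); the flat faces the terminal box within 0.35 rad (contact force between the fingers and gear above 1 N and horizontal distance between gear_mid and shaft_top below 0.003 m and y of screw_tip in the frame of shaft_flat between -0.003 and 0.003 m and x of screw_tip in the frame of shaft_flat above 0 m and z of screw_tip in the frame of shaft_flat between -0.012 and 0.012 m and angle between gear_mid's own z axis and vertical below 0.12 rad and linear speed of gear below 0.02 m/s and (value of joint shaft between -0.35 and 0.35 rad or value of joint shaft between 5.9332 and 6.6332 rad or value of joint shaft between -6.6332 and -5.9332 rad)); the arm keeps its last pose, push and grip.
It fails at once if another part on the bench (plain gear, bearing, worm shaft, spanner, hex key) is moved by more than 30 mm (distance of any of blank_a, blank_b, bearing_a, bearing_b, worm, wrench, hexkey from where it was at the start of the episode above 0.03 m).
It also fails if it takes over 61 s, if anything falls off the work surface, if the arm or the gripper's body presses on something with over 40 N, if the wrist force passes 120 N, or if a joint passes its speed limit or range.

ROBOT

A 7-joint arm with a two-finger parallel gripper is mounted at the origin on the work surface. World frame = base frame: x ahead of the robot, y to its left, z up, the work surface at z = 0. Lengths are in mm, angles in degrees, forces in N, time in s.
With the tool pointing down it reaches from about 400 to 850 mm from the base axis. Payload 4.5 kg.
Tool frame: the origin (TCP) lies where the fingers leave the gripper's body, on its centre line; the fingertips stand 73 mm ahead of it and the grasp point (between the pads) lies 54 mm ahead of it (bot.grasp_offset is the distance from the TCP to the grasp point, in mm); z points along the fingers, y is the line along which they close (so a half turn about z gives the same grasp; the last joint's range is limited). The gripper opens to 85 mm and grips with 20 to 120 N. Pads are 22 mm wide; open, the fingers measure 114 mm over their backs; the gripper's body (76 mm by 85 mm) begins 54 mm behind the grasp point. The pads swing forward as they close: fully open they stand 13 mm farther back than shut.
Start: joints at [-68.824, 39.483, -11.15, 89.685, 9.013, 51.709, -12.324], TCP at [205.933, 590.118, 303.917] pointing down, gripper open.
Joint ranges: [-172.22, 172.22], [-26.19, 119.32], [-84.43, 86.54], [7.71, 146.69], [-57.33, 237.33], [2.42, 119.75], [-152.13, 152.13]. Speed limits (degrees/s): [147.25, 147.25, 180, 180, 180, 180, 180].

INTERFACE

Orientations are given as [roll, pitch, yaw] about the fixed x, y, z axes, in that order (R = Rz(yaw) Ry(pitch) Rx(roll)).
In Python, from station import bot, read_camera, calibration gives the robot as it stands.
- The arm moves only by the tool step_arm, never from a script. Its argument "deltas" is a list that holds one entry, the list of rows, each a list of 5 numbers: the shift along the tool's x, y, z in m, then the turn about the tool's z in rad, then the opening in per cent of the stroke, from 0 (shut) to 100 (fully open). In form: [[[tx, ty, tz, twist, jaw], ...]]. A call has 1 to 8 rows; each row is the pose to reach, as a shift and turn from the pose commanded when the call began, along the tool's axes at that moment; what a row does not reach only later rows make up. A row lasts 1/12 s, in which the tool goes at most 41.7 mm and 7.16 degrees, less where a joint would pass 70% of its speed; a pose out of reach is approached as far as the arm can. A call with a gripper value outside its range is refused whole. The fingers move at their own pace and stop on an object; "grip_force" is the grip in N (left out, the last holds). Time passes only in rows, so rows that repeat a pose let the fingers close. It gives the time, the measured TCP pose, the force, the opening and the grip force at its end, in the units of the state.
- bot.read_state(): the state, without advancing time (a new reading comes with each control period).
- read_camera(name): name is "scene" or "top"; returns the picture (384x512x3 uint8, red, green, blue); there is no depth.
- calibration(name): a dict with "fx", "fy", "cx", "cy" (pixels), "rvec" (rotation vector, rad) and "tvec" (3), from world to camera coordinates, as OpenCV has them. Camera axes: x right, y down, z forward; pixel columns grow to the right and rows downward; lengths in mm; the calibration is good to about 2 mm. A picture is of the moment at which its call begins. calibration takes no time and is no camera call.
- bot.hand_in(): hands the job in; it is judged then, once.
The state is a dict: "time": time; "joint_positions": joint angles; "joint_vel": joint speeds; "joint_efforts": joint torques, N m; "eef_pos": TCP position; "tcp_rot": TCP orientation; "force": force on the tool from outside, world axes, zero at the start; "torque": the same for the moment, N m; "gripper_width": finger opening in mm; "finger_force": force on a finger pad.
Only numpy, scipy, OpenCV 4.12 (cv2) and the standard library are available. Lean on these libraries where they do the work, as an engineer would, in place of code of your own. Each camera call takes 0.05 s, during which the arm holds its last target. There are 200 camera calls.

## Working session

There is one attempt and no reset: what is moved stays moved. The work goes in short steps, Python scripts to look and compute and a tool call to move; the robot and the scene stay as the last step left them, time stands still between calls to the robot, and variables do not carry over. Pictures are saved under pics/ and viewed, at most 10 in all, crops included, and the job is handed in when it is done.

Besides the shell and the picture viewer there is one more tool, called after "Request:" as a command line: name --argument value ..., lists and objects as JSON in quotes. step_arm: Moves the arm, as the interface text tells. Its arguments: {"type":"object","properties":{"deltas":{"type":"array"},"grip_force":{"type":"number"}},"required":["deltas"]}

```bash
mkdir -p pics; python3 - <<'E'
from station import bot, read_camera, calibration
import cv2
for n in("scene","top"):
    cv2.imwrite(f"pics/{n}0.png",cv2.resize(read_camera(n)[:,:,::-1],(800,600),interpolation=cv2.INTER_CUBIC)); print(n,calibration(n))
s=bot.read_state();print(s)
E
```

```text
scene {'fx': 467.26227367442675, 'fy': 467.26227367442675, 'cx': 258.6529890268175, 'cy': 194.3022251554106, 'rvec': array([ 2.35190167,  0.5862862 , -0.20615663]), 'tvec': array([-438.19036121,  -91.97908382, 1589.06071587])}
top {'fx': 462.4804614306755, 'fy': 462.4804614306755, 'cx': 261.52944113844455, 'cy': 194.14084264685337, 'rvec': array([ 2.17253605, -2.20883416,  0.09326363]), 'tvec': array([  10.68954108,  467.19732815, 1271.41308712])}
{'time': 0.1, 'joint_positions': array([-68.82375893,  39.52685236, -11.14602016,  89.73871177,
         9.014483  ,  51.70784283, -12.32290145]), 'joint_vel': array([-0.05066132,  0.02217778, -0.0068205 , -0.17918029, -0.06689746,
        0.0520141 ,  0.04034375]), 'joint_efforts': array([-3.70027628e-03, -5.40605414e+01, -1.27166379e+00, -1.58988565e+01,
        9.34875308e-03,  4.43903933e-03,  4.64585213e-06]), 'eef_pos': array([205.83298511, 589.65622475, 303.18206555]), 'tcp_rot': array([-1.79908963e+02,  7.50514641e-03,  1.60767927e+02]), 'force': array([-0.1696177 , -0.05181789,  0.66811871]), 'torque': array([-0.00996404, -0.01652975,  0.0104572 ]), 'finger_force': 0.0, 'gripper_width': 85.49712555500803}
```

View pics/top0.png

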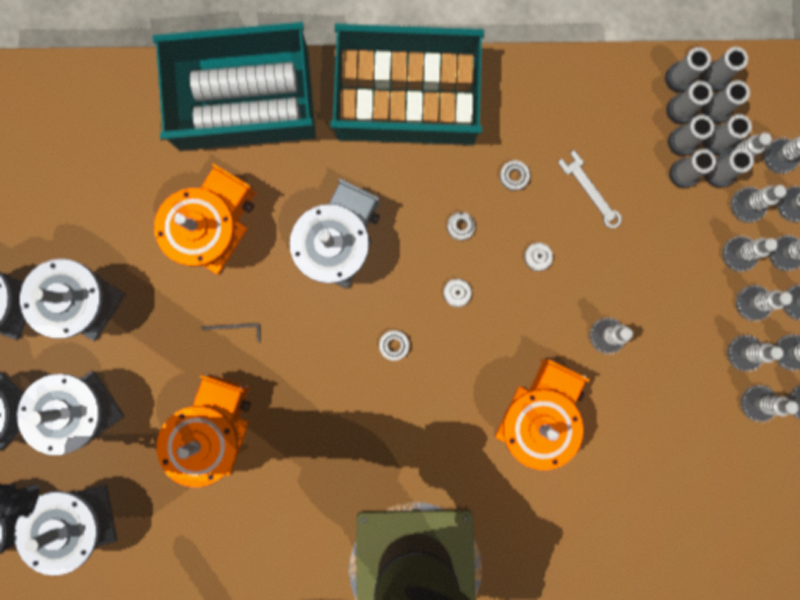

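View pics/scene0.png

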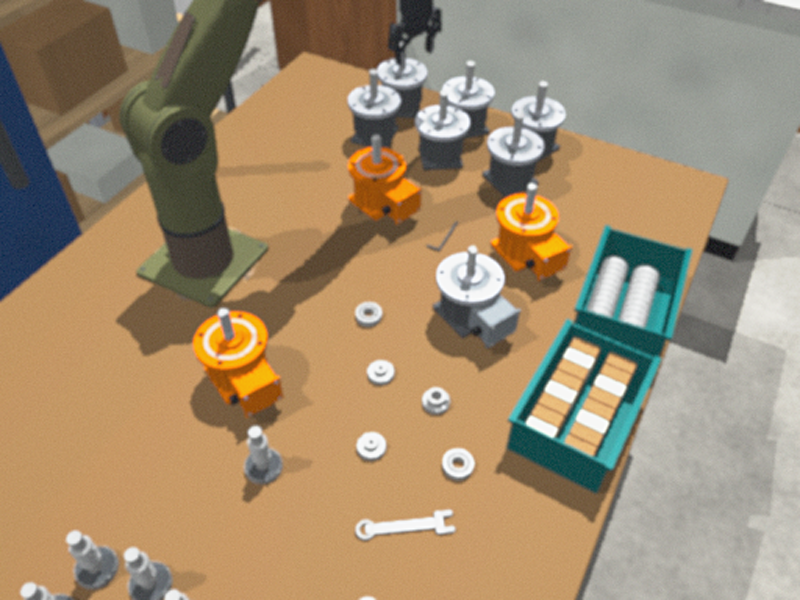

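The top view shows the grey-box motor at about (330,243) with its box at (355,195). The screw gear is at about (461,224), with a dark notch towards the top. In the scene view the motor is at (470,275) and the gear at (436,400). Next I'll take close crops.

```bash
cat > h.py <<'E'
from station import bot, read_camera, calibration
import cv2, numpy as np
from scipy.optimize import least_squares
def proj(n,P):
    c=calibration(n);K=np.array([[c['fx'],0,c['cx']],[0,c['fy'],c['cy']],[0,0,1]])
    return cv2.projectPoints(np.float64(P).reshape(-1,1,3),c['rvec'],c['tvec'],K,None)[0].reshape(-1,2)
def atz(n,uv,z):
    c=calibration(n);R=cv2.Rodrigues(c['rvec'])[0];t=np.float64(c['tvec'])
    d=R.T@np.array([(uv[0]-c['cx'])/c['fx'],(uv[1]-c['cy'])/c['fy'],1]);o=-R.T@t
    return o+d*(z-o[2])/d[2]
def tri(a,b): # top uv, scene uv
    f=lambda X:np.r_[proj('top',X)[0]-a,proj('scene',X)[0]-b]
    r=least_squares(f,[600,0,100]);return r.x,r.fun
def crop(n,u,v,w,s,img=None):  # w half-size px, s output size
    im=(read_camera(n) if img is None else img)[:,:,::-1]
    return cv2.resize(im[v-w:v+w,u-w:u+w],(s,s),interpolation=cv2.INTER_CUBIC)
E
python3 - <<'E'
from h import *
t=read_camera('top');s=read_camera('scene')
a=np.hstack([crop('',214,152,40,300,t),crop('',295,144,20,300,t)])
b=np.hstack([crop('',304,186,40,300,s),crop('',279,256,20,300,s)])
cv2.imwrite('pics/c1.png',np.vstack([a,b]))
E
```

```text
(no output)
```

View pics/c1.png

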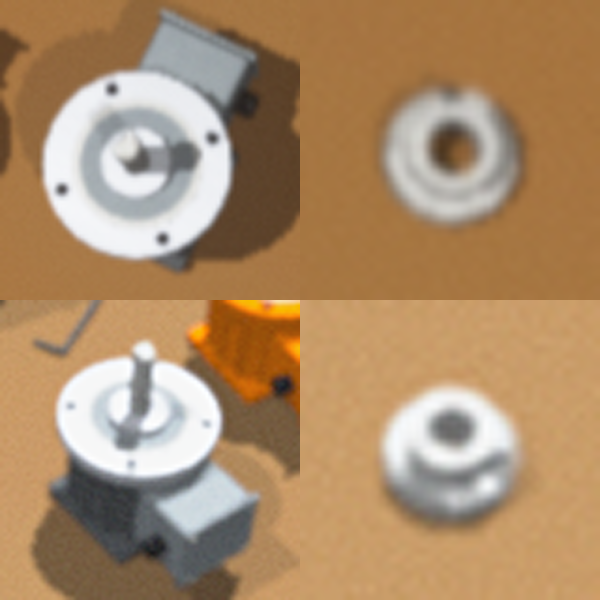

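The top crops (left: motor, right: gear) show the flange centred at (137,164) and the shaft tip at (127,142). The box's far edge runs from (165,15) to (255,65). The gear bore is at (453,148) with its screw at (452,92). In the scene crops the shaft tip is at (144,350), the gear bore at (452,427) and the screw at about (497,458).

```bash
python3 - <<'E'
from h import *
np.set_printoptions(precision=1,suppress=True)
T=lambda x,y:(174+x/3.75,112+y/3.75)
S=lambda x,y:(264+x/3.75,146+y/3.75)
G=lambda x,y:(275+(x-300)/7.5,124+y/7.5)
H=lambda x,y:(259+(x-300)/7.5,236+(y-300)/7.5)
print('flange',atz('top',T(137.5,164.5),109),atz('scene',S(139.5,416-300),109))
print('tip',atz('top',T(128,142),182),atz('scene',S(144,348-300),182),tri(T(128,142),S(144,48)))
print('box far',atz('top',T(165,15),88),atz('top',T(255,65),88),'near',atz('top',T(145,50),88),atz('top',T(237,105),88))
print('gear',atz('top',G(452,155),6),'bore',atz('top',G(453,148),26),atz('scene',H(452,427),26),'screw',atz('top',G(452,92),20),atz('scene',H(497,458),20))
print('sc disc',atz('scene',H(450,463),6))
E
```

```text
flange [562.5 134.6 109. ] [567.7 136.3 109. ]
tip [565.8 133.7 182. ] [564.2 138.2 182. ] (array([565.4, 133.4, 186.5]), array([-0.1, -0.1, -0.2,  0. ]))
box far [672.5 116.2  88. ] [635.6  52.9  88. ] near [647.5 130.6  88. ] [607.1  66.   88. ]
gear [607.1 -95.2   6. ] bore [606.1 -93.8  26. ] [609.2 -91.8  26. ] screw [628.4 -94.5  20. ] [629.  -92.6  20. ]
sc disc [610.6 -94.3   6. ]
```

Request:
step_arm --deltas '[[[-0.489,-0.311,0,0.973,60],[-0.489,-0.311,0,0.973,60],[-0.489,-0.311,0,0.973,60],[-0.489,-0.311,0,0.973,60],[-0.489,-0.311,0,0.973,60],[-0.489,-0.311,0,0.973,60],[-0.489,-0.311,0,0.973,60],[-0.489,-0.311,0,0.973,60]]]' --grip_force 20

```text
time: 0.87
eef_pos: [413.4, 326.8, 304.0]
tcp_rot: [180.0, -0.0, 104.7]
force: [1.5, -0.6, -0.4]
gripper_width: 51.1
finger_force: 0.0
```

Request:
step_arm --deltas '[[[-0.2235,0.098,0,0,60],[-0.2235,0.098,0,0,60],[-0.2235,0.098,0,0,60],[-0.2235,0.098,0,0,60],[-0.2235,0.098,0,0,60],[-0.2235,0.098,0,0,60],[-0.2235,0.098,0,0,60],[-0.2235,0.098,0,0,60]]]'

```text
time: 1.53
eef_pos: [566.3, 135.1, 303.6]
tcp_rot: [180.0, 0.1, 104.7]
force: [0.1, 0.9, -0.2]
gripper_width: 51.1
finger_force: 0.0
```

```bash
python3 - <<'E'
from h import *
s=bot.read_state();print(s['eef_pos'],s['tcp_rot'],s['force'],s['joint_positions'])
print(proj('top',[[565,135,182],[565,135,109]]),proj('scene',[[565,135,182]]))
t=crop('top',210,152,40,400);b=crop('scene',302,170,40,400)
cv2.imwrite('pics/c2.png',np.hstack([t,b]))
E
```

```text
[566.27034309 135.06243181 303.6249266 ] [1.79995972e+02 6.97467935e-02 1.04686742e+02] [ 0.08889894  0.94128013 -0.23925412] [-18.64299549  36.00684877   1.1205885   97.75851604  -0.81533402
  46.24243271  -2.48580639]
[[207.58653592 150.20544385]
 [210.51068753 154.8983577 ]] [[302.20049968 159.56523169]]
```

View pics/c2.png

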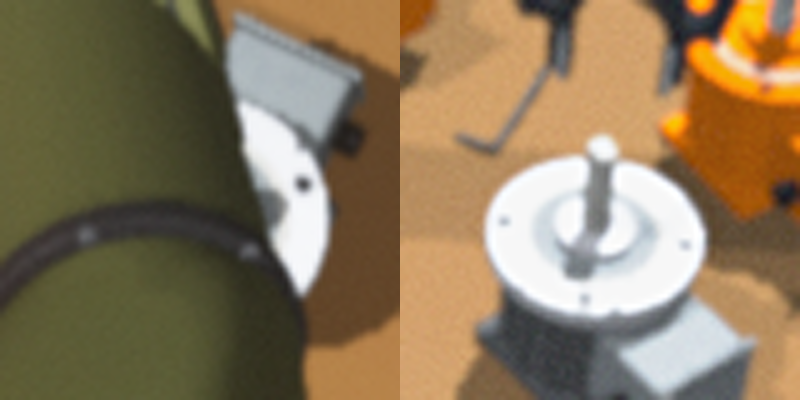

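The scene crop shows the fingers above the shaft on both sides, at (560,70) and (690,50), with the shaft tip at (600,145). Next I'll lower the tool and close.

Request:
step_arm --deltas '[[[0,0,0.03,0,60],[0,0,0.06,0,60],[0,0,0.092,0,60],[0,0,0.092,0,60],[0,0,0.092,0,35],[0,0,0.092,0,35],[0,0,0.092,0,35]]]'

```text
time: 2.22
eef_pos: [566.1, 139.0, 214.0]
tcp_rot: [179.8, -0.0, 105.1]
force: [-0.0, 0.2, 1.0]
gripper_width: 29.9
finger_force: 0.0
```

Request:
step_arm --deltas '[[[0,0,0,0,15],[0,0,0,0,15],[0,0,0,0,15],[0,0,0,0,15],[0,0,0,0,15],[0,0,0,0,15]]]' --grip_force 20

```text
time: 2.72
eef_pos: [563.5, 138.0, 213.7]
tcp_rot: [-179.9, -0.0, 105.0]
force: [-6.7, -1.8, 7.5]
gripper_width: 18.3
finger_force: 19.7
```

Request:
step_arm --deltas '[[[0,0,0,0,10],[0,0,0,0,10],[0,0,0,0,10],[0,0,0,0,10],[0,0,0,0,10],[0,0,0,0,10]]]' --grip_force 60

```text
time: 3.22
eef_pos: [563.5, 138.0, 213.8]
tcp_rot: [-179.9, -0.0, 105.0]
force: [-6.8, 0.1, 7.7]
gripper_width: 17.1
finger_force: 58.2
```

```bash
python3 - <<'E'
from h import *
for i in range(3):
    s=bot.read_state();print(s['eef_pos'],s['tcp_rot'],s['force'],s['torque'],s['gripper_width'],s['finger_force']); read_camera('top')
E
```

```text
[563.49713102 138.04206821 213.83420228] [-1.79870332e+02 -3.29853099e-02  1.05027422e+02] [-6.83790233  0.14200121  7.73211244] [-0.11602118  1.17862129 -0.03183342] 17.05719776833651 58.22665460407734
[563.49557322 138.01196625 213.79783659] [-1.79866327e+02 -3.31888902e-02  1.05023225e+02] [-6.16319068 -0.39607188  8.02464157] [-0.14886404  1.23826979  0.03175302] 17.069443402932453 58.22617258876562
[563.48839899 138.05089633 213.81800022] [-1.79869355e+02 -3.51144302e-02  1.05028385e+02] [-6.74798544 -0.13365841  8.08582542] [-0.09836788  1.15430708 -0.03436517] 17.214099551301494 58.22645589709282
```

Request:
step_arm --deltas '[[[0,0,0,0,30],[0,0,0,0,30],[0,0,0,0,30],[0,0,0,0,10],[0,0,0,0,10],[0,0,0,0,10],[0,0,0,0,10],[0,0,0,0,10]]]' --grip_force 60

```text
time: 4.03
eef_pos: [563.6, 137.6, 212.5]
tcp_rot: [-179.8, 0.0, 105.0]
force: [-6.5, -1.1, 8.1]
gripper_width: 17.0
finger_force: 58.3
```

```bash
python3 - <<'E'
from h import *
for i in range(1):
    s=bot.read_state();print(s['eef_pos'],s['tcp_rot'],s['force'],s['torque'],s['gripper_width'],s['finger_force']); read_camera('top')
E
```

```text
[563.64072879 137.59070014 212.48945599] [-1.79807466e+02  7.77513224e-04  1.04999903e+02] [-6.45760554 -1.12418046  8.10494789] [-0.23333501  1.02378499 -0.09085482] 16.96190748724558 58.34741184487939
```

Request:
step_arm --deltas '[[[0,0,0,0,30],[0,0,0,0,30],[0,0,0,0.15,30],[0,0,0,0.15,30],[0,0,0,0.15,10],[0,0,0,0.15,10],[0,0,0,0.15,10],[0,0,0,0.15,10]]]' --grip_force 60

```text
time: 4.75
eef_pos: [564.1, 138.1, 212.0]
tcp_rot: [-179.9, -0.0, 96.5]
force: [-5.3, -0.3, 5.1]
gripper_width: 17.9
finger_force: 58.7
```

Request:
step_arm --deltas '[[[0,0,0,0,30],[0,0,0,0,30],[0,0,0,-0.3,30],[0,0,0,-0.3,30],[0,0,0,-0.3,30],[0,0,0,-0.3,10],[0,0,0,-0.3,10],[0,0,0,-0.3,10]]]' --grip_force 60

```text
time: 5.42
eef_pos: [563.3, 136.7, 211.8]
tcp_rot: [-179.7, 0.0, 113.5]
force: [-5.9, -2.2, 6.3]
gripper_width: 16.3
finger_force: 58.9
```

Request:
step_arm --deltas '[[[0,0,0,0.12,10],[0,0,0,0.24,10],[0,0,0,0.36,10],[0,0,0,0.48,10],[0,0,0,0.6,10],[0,0,0,0.72,10],[0,0,0,0.84,10],[0,0,0,0.934,10]]]'

```text
time: 6.08
eef_pos: [564.3, 137.7, 211.9]
tcp_rot: [-179.9, 0.1, 59.7]
force: [-3.3, -0.5, 2.4]
gripper_width: 16.9
finger_force: 58.6
```

Request:
step_arm --deltas '[[[0,0,0,0,25],[0,0,0,0,30],[0,0,0,0,30],[0,0,0,0,30]]]'

```text
time: 6.42
eef_pos: [565.5, 138.2, 211.9]
tcp_rot: [180.0, -0.0, 60.2]
force: [-0.2, 0.2, 0.9]
gripper_width: 25.7
finger_force: 0.0
```

Request:
step_arm --deltas '[[[0,0,0,0,10],[0,0,0,0,10],[0,0,0,0,10],[0,0,0,0,10],[0,0,0,0,10]]]'

```text
time: 6.83
eef_pos: [564.7, 138.6, 212.1]
tcp_rot: [-179.9, -0.0, 60.1]
force: [-3.6, 2.5, 4.5]
gripper_width: 16.3
finger_force: 59.2
```

Request:
step_arm --deltas '[[[0,0,0,-0.12,10],[0,0,0,-0.24,10],[0,0,0,-0.36,10],[0,0,0,-0.48,10],[0,0,0,-0.6,10],[0,0,0,-0.72,10],[0,0,0,-0.84,10],[0,0,0,-0.96,10]]]'

```text
time: 7.5
eef_pos: [562.8, 137.6, 212.1]
tcp_rot: [-179.7, -0.1, 115.4]
force: [-8.7, -0.3, 9.6]
gripper_width: 16.5
finger_force: 59.7
```

Request:
step_arm --deltas '[[[0,0,0,-0.12,10],[0,0,0,-0.24,10],[0,0,0,-0.36,10],[0,0,0,-0.48,10],[0,0,0,-0.6,10],[0,0,0,-0.72,10],[0,0,0,-0.84,10],[0,0,0,-0.96,10]]]'

```text
time: 8.17
eef_pos: [562.5, 135.5, 212.1]
tcp_rot: [-179.7, -0.3, 170.3]
force: [-10.3, -5.3, 11.4]
gripper_width: 16.2
finger_force: 60.1
```

Request:
step_arm --deltas '[[[0,0,0,-0.12,10],[0,0,0,-0.24,10],[0,0,0,-0.36,10],[0,0,0,-0.48,10],[0,0,0,-0.6,10],[0,0,0,-0.72,10],[0,0,0,-0.84,10],[0,0,0,-0.96,10]]]'

```text
time: 8.83
eef_pos: [564.1, 134.0, 212.1]
tcp_rot: [-179.8, -0.4, -134.7]
force: [-5.9, -8.7, 12.5]
gripper_width: 16.1
finger_force: 59.5
```

Request:
step_arm --deltas '[[[0,0,0,-0.12,10],[0,0,0,-0.24,10],[0,0,0,-0.26,10],[0,0,0,-0.26,10],[0,0,0,-0.26,10]]]'

```text
time: 9.25
eef_pos: [564.7, 133.9, 212.1]
tcp_rot: [-179.9, -0.4, -120.2]
force: [-4.3, -8.4, 12.3]
gripper_width: 15.9
finger_force: 61.0
```

Turning through 180° with the jaw-centre drift settles it: the flat now faces 150°, away from the box. Next I'll turn it back to -30°.

Request:
step_arm --deltas '[[[0,0,0,0.12,10],[0,0,0,0.24,10],[0,0,0,0.36,10],[0,0,0,0.48,10],[0,0,0,0.6,10],[0,0,0,0.72,10],[0,0,0,0.84,10],[0,0,0,0.96,10]]]'

```text
time: 9.92
eef_pos: [562.8, 135.0, 212.0]
tcp_rot: [-179.7, -0.3, -175.5]
force: [-9.6, -4.8, 12.3]
gripper_width: 16.1
finger_force: 62.0
```

Request:
step_arm --deltas '[[[0,0,0,0.12,10],[0,0,0,0.24,10],[0,0,0,0.36,10],[0,0,0,0.48,10],[0,0,0,0.6,10],[0,0,0,0.72,10],[0,0,0,0.84,10],[0,0,0,0.96,10]]]'

```text
time: 10.58
eef_pos: [562.6, 137.1, 212.1]
tcp_rot: [-179.7, -0.1, 129.7]
force: [-8.8, -0.9, 10.4]
gripper_width: 16.3
finger_force: 61.7
```

Request:
step_arm --deltas '[[[0,0,0,0.12,10],[0,0,0,0.24,10],[0,0,0,0.36,10],[0,0,0,0.48,10],[0,0,0,0.6,10],[0,0,0,0.72,10],[0,0,0,0.84,10],[0,0,0,0.96,10]]]'

```text
time: 11.25
eef_pos: [564.1, 138.5, 212.1]
tcp_rot: [-179.9, -0.0, 74.7]
force: [-4.4, 1.9, 6.1]
gripper_width: 16.5
finger_force: 60.8
```

Request:
step_arm --deltas '[[[0,0,0,0.12,10],[0,0,0,0.24,10],[0,0,0,0.26,10],[0,0,0,0.26,10],[0,0,0,0.26,10],[0,0,0,0.26,10]]]'

```text
time: 11.75
eef_pos: [564.7, 138.6, 212.1]
tcp_rot: [-179.9, -0.0, 60.1]
force: [-3.7, 1.5, 5.3]
gripper_width: 16.5
finger_force: 59.0
```

Request:
step_arm --deltas '[[[0,0,0,0,40],[0,0,0,0,40],[0,0,0,0,40],[0,0,-0.03,0,40],[0,0,-0.06,0,40],[0,0,-0.09,0,60],[0,0,-0.1,0,80],[0,0,-0.1,0,100]]]'

```text
time: 12.42
eef_pos: [566.9, 137.8, 314.7]
tcp_rot: [179.7, -0.3, 60.1]
force: [0.2, -0.2, -0.1]
gripper_width: 69.2
finger_force: 0.0
```

Request:
step_arm --deltas '[[[-0.18,0.1525,0,0.264,100],[-0.18,0.1525,0,0.264,100],[-0.18,0.1525,0,0.264,100],[-0.18,0.1525,0,0.264,100],[-0.18,0.1525,0,0.264,100],[-0.18,0.1525,0,0.264,100],[-0.18,0.1525,0,0.264,100],[-0.18,0.1525,0,0.264,100]]]'

```text
time: 13.08
eef_pos: [606.7, -96.7, 310.0]
tcp_rot: [-179.9, 0.1, 44.7]
force: [-0.3, 0.3, -1.0]
gripper_width: 85.5
finger_force: 0.0
```

```bash
python3 - <<'E'
from h import *
s=bot.read_state();print(s['eef_pos'],s['tcp_rot'],s['force'],s['joint_positions'])
t=crop('top',214,152,40,400);b=crop('scene',302,170,40,400)
cv2.imwrite('pics/c3.png',np.hstack([t,b]))
E
```

```text
[606.69978133 -96.68077735 310.03825647] [-1.79925944e+02  1.45521086e-01  4.46981982e+01] [-0.25148394  0.33898641 -0.99133857] [ -5.55494527  39.39795143  18.65022659  92.06289649 -15.00695064
  51.16974496 -26.66711459]
```

View pics/c3.png

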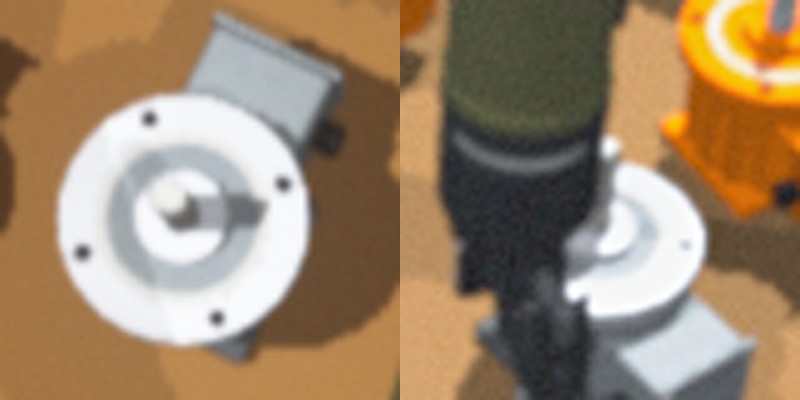

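The top crop shows the motor unobstructed, with the box at upper right, consistent with -30°. Next I'll descend on the gear.

Request:
step_arm --deltas '[[[0.003,-0.001,0.04,0,100],[0.003,-0.001,0.08,0,100],[0.003,-0.001,0.12,0,100],[0.003,-0.001,0.15,0,100],[0.003,-0.001,0.18,0,100],[0.003,-0.001,0.2,0,100],[0.003,-0.001,0.2,0,100],[0.003,-0.001,0.2,0,100]]]'

```text
time: 13.85
eef_pos: [608.3, -89.2, 110.8]
tcp_rot: [-179.8, 0.1, 45.1]
force: [0.4, -0.5, -0.0]
gripper_width: 85.2
finger_force: 0.0
```

```bash
python3 - <<'E'
from h import *
s=bot.read_state();print(s['eef_pos'],s['tcp_rot'],s['force'])
b=crop('scene',279,246,30,500)
cv2.imwrite('pics/c4.png',b)
E
```

```text
[608.28992265 -89.1728296  110.83045777] [-1.79831574e+02  5.27536269e-02  4.51024256e+01] [ 4.36881635e-01 -4.53432745e-01 -1.74928625e-04]
```

View pics/c4.png

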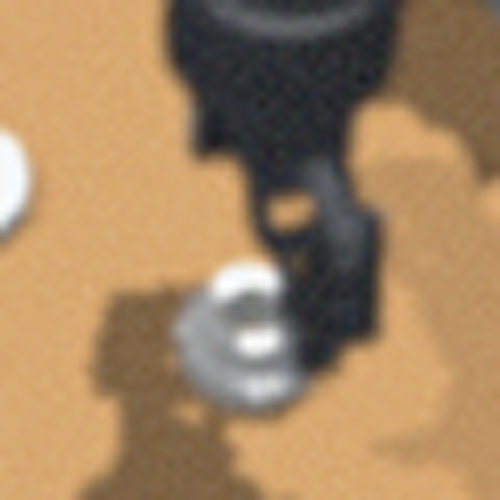

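The crop shows the gear at (245,335) directly below the gripper, with a finger at (340,300). The measured y has drifted 5 mm, so I'll correct that while descending.

Request:
step_arm --deltas '[[[-0.0036,0.0032,0.01,0,100],[-0.0036,0.0032,0.025,0,100],[-0.0036,0.0032,0.033,0,100],[-0.0036,0.0032,0.033,0,100],[-0.0036,0.0032,0.033,0,100]]]'

```text
time: 14.32
eef_pos: [608.8, -95.9, 79.1]
tcp_rot: [180.0, -0.0, 45.0]
force: [-0.1, 0.1, 1.0]
gripper_width: 85.3
finger_force: 0.0
```

Request:
step_arm --deltas '[[[0.0008,-0.0019,0.004,0,100],[0.0008,-0.0019,0.007,0,100],[0.0008,-0.0019,0.007,0,100],[0.0008,-0.0019,0.007,0,100],[0.0008,-0.0019,0.007,0,100]]]'

```text
time: 14.73
eef_pos: [608.0, -94.1, 72.1]
tcp_rot: [180.0, -0.0, 45.0]
force: [0.4, 0.1, 0.2]
gripper_width: 85.1
finger_force: 0.0
```

```bash
python3 - <<'E'
from h import *
s=bot.read_state();print(s['time'],s['eef_pos'],s['tcp_rot'],s['force'])
t=crop('top',295,144,20,300);b=crop('scene',279,246,30,500)
b[:300,:0]=0
cv2.imwrite('pics/c5.png',b)
s=bot.read_state();print(s['time'],s['eef_pos'],s['tcp_rot'],s['force'])
E
```

```text
14.7333 [608.02720259 -94.10299413  72.06461004] [ 1.79983817e+02 -1.20128436e-02  4.49687129e+01] [0.38912827 0.12574164 0.21097977]
14.8333 [608.02851627 -94.13659789  72.06984434] [ 1.79984666e+02 -1.30164363e-02  4.49633575e+01] [ 0.02677069 -0.91125666  0.26960211]
```

Now the first grip, gentle, to centre the gear.

Request:
step_arm --deltas '[[[0,0,0,0,75],[0,0,0,0,65],[0,0,0,0,55],[0,0,0,0,45],[0,0,0,0,45],[0,0,0,0,45]]]' --grip_force 20

```text
time: 15.33
eef_pos: [607.8, -94.0, 72.1]
tcp_rot: [-180.0, -0.0, 45.0]
force: [-0.7, 0.1, 2.9]
gripper_width: 49.0
finger_force: 20.8
```

Request:
step_arm --deltas '[[[0,0,0,0,75],[0,0,0,0,80],[0,0,0,0,80],[0,0,-0.03,-0.1,80],[0,0,-0.03,-0.22,80],[0,0,-0.03,-0.34,80],[0,0,-0.03,-0.46,80],[0,0,-0.03,-0.58,80]]]'

```text
time: 16.0
eef_pos: [608.0, -94.1, 102.0]
tcp_rot: [180.0, 0.0, 78.5]
force: [0.4, -0.1, 0.0]
gripper_width: 68.5
finger_force: 0.0
```

Request:
step_arm --deltas '[[[0,0,0,-0.12,80],[0,0,0,-0.24,80],[0,0,0,-0.36,80],[0,0,0,-0.48,80],[0,0,0,-0.6,80],[0,0,0,-0.72,80],[0,0,0,-0.84,80],[0,0,0,-0.99,80]]]'

```text
time: 16.67
eef_pos: [607.9, -94.3, 101.7]
tcp_rot: [-180.0, 0.0, 133.8]
force: [0.4, -0.7, 0.2]
gripper_width: 68.3
finger_force: 0.0
```

Request:
step_arm --deltas '[[[0,0,0.015,-0.02,80],[0,0,0.03,-0.02,80],[0,0,0.03,-0.02,80],[0,0,0.03,-0.02,80],[0,0,0.03,-0.02,65],[0,0,0.03,-0.02,45],[0,0,0.03,-0.02,45],[0,0,0.03,-0.02,45]]]' --grip_force 40

```text
time: 17.33
eef_pos: [608.2, -94.0, 72.2]
tcp_rot: [180.0, 0.0, 134.6]
force: [-0.8, 0.5, 0.2]
gripper_width: 48.2
finger_force: 41.7
```

Request:
step_arm --deltas '[[[0,0,0,0,45],[0,0,0,0,45],[0,0,-0.02,0,45],[0,0,-0.06,0,45],[0,0,-0.1,0,45],[0,0,-0.14,0,45],[0,0,-0.17,0,45],[0,0,-0.17,0,45]]]'

```text
time: 18.0
eef_pos: [611.2, -94.4, 248.6]
tcp_rot: [179.5, 0.5, 134.6]
force: [1.3, 0.6, -2.1]
gripper_width: 47.9
finger_force: 42.3
```

Request:
step_arm --deltas '[[[0,0,0,0,45],[0,0,0,0,45]]]'

```text
time: 18.17
eef_pos: [606.9, -94.2, 240.8]
tcp_rot: [-179.9, -0.1, 134.6]
force: [-1.3, 0.2, -2.4]
gripper_width: 48.1
finger_force: 42.3
```

```bash
python3 - <<'E'
from h import *
s=bot.read_state();print(s['eef_pos'],s['tcp_rot'],s['force'])
p=s['eef_pos'];g=p+[0,0,-57]   # approx gear_mid
u=proj('scene',[g])[0];print(u)
def sp(a):a=np.radians(a);return g+[23*np.cos(a),23*np.sin(a),6]
q=proj('scene',[sp(a) for a in(-60,-30,0,30)]);
U,V=int(u[0]),int(u[1]);print((q-[U-20,V-20])*15)
cv2.imwrite('pics/c6.png',crop('scene',U,V,20,600))
E
```

```text
[606.85668092 -94.19387801 240.81414991] [-1.79897389e+02 -9.90630897e-02  1.34628344e+02] [-1.27427709  0.23111331 -2.42215695]
[280.81287541 218.50413979]
[[323.53006866 390.91800489]
 [389.43891322 375.0914345 ]
 [434.52385093 335.30048527]
 [446.79288572 282.69306763]]
```

View pics/c6.png

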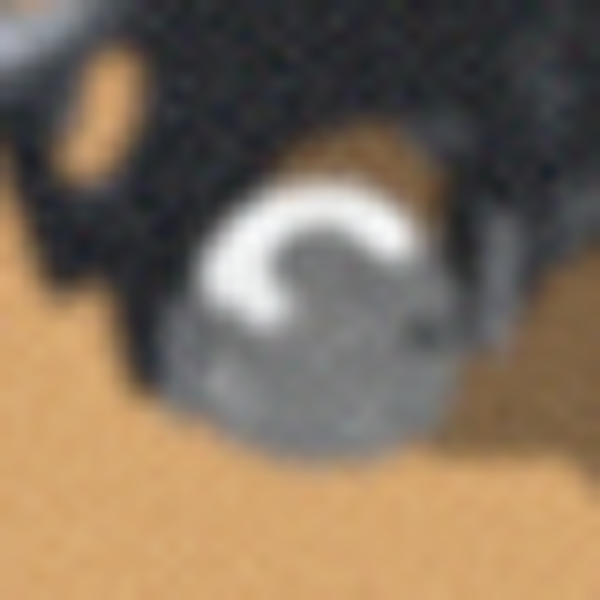

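The crop shows the dark screw at (425,330), which matches a heading of about 0°. The gear is level in the fingers. Next I'll carry it above the shaft, turning it to -30° on the way.

Request:
step_arm --deltas '[[[0,0,-0.03,0.1,45],[0.03,0.02,-0.03,0.2,45],[0.06,0.04,-0.03,0.3,45],[0.09,0.061,-0.03,0.4,45],[0.12,0.0813,-0.03,0.506,45],[0.15,0.1016,-0.03,0.506,45],[0.175,0.1186,-0.03,0.506,45],[0.1944,0.1317,-0.03,0.506,45]]]'

```text
time: 18.88
eef_pos: [563.0, 140.4, 269.7]
tcp_rot: [-179.8, -0.1, 105.9]
force: [-0.0, 0.4, -3.1]
gripper_width: 48.2
finger_force: 42.6
```

Request:
step_arm --deltas '[[[0,0,0,0,45],[0,0,0,0,45],[0,0,0,0,45],[0,0,0,0,45]]]'

```text
time: 19.22
eef_pos: [564.9, 134.8, 270.9]
tcp_rot: [-179.9, 0.1, 105.5]
force: [0.3, 0.2, -2.1]
gripper_width: 48.1
finger_force: 42.6
```

```bash
python3 - <<'E'
from h import *
s=bot.read_state();print(s['eef_pos'],s['tcp_rot'],s['force'])
cv2.imwrite('pics/c7.png',crop('scene',302,150,24,600))
p=s['eef_pos'];g=p+[0,0,-72.2+26]
print((proj('scene',[g,g+[23*.866,-11.5,-7],[565.3,136.8,182]])-[278,126])*12.5)
E
```

```text
[564.93691409 134.83599526 270.8530889 ] [-1.79871135e+02  8.02023779e-02  1.05505666e+02] [ 0.30688497  0.22271829 -2.10348012]
[[317.36773744 285.02317678]
 [374.37928975 366.81305583]
 [306.83683958 415.27019831]]
```

View pics/c7.png

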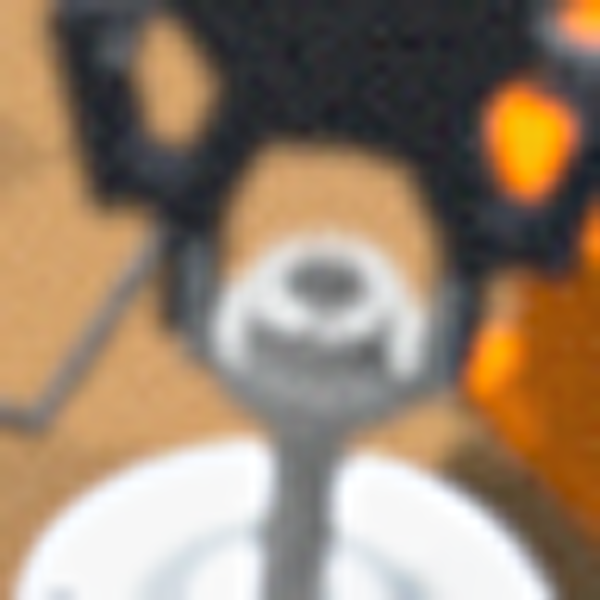

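The crop shows the gear level above the shaft, with the bore at (325,280) and the shaft below at (300,500). I'll let it settle before lowering.

Request:
step_arm --deltas '[[[0,0,0,0,45],[0,0,0,0,45],[0,0,0,0,45],[0,0,0,0,45],[0,0,0,0,45],[0,0,0,0,45],[0,0,0,0,45],[0,0,0,0,45]]]'

```text
time: 19.93
eef_pos: [565.0, 136.8, 271.9]
tcp_rot: [180.0, -0.0, 105.6]
force: [0.6, 0.7, -1.2]
gripper_width: 48.0
finger_force: 42.6
```

```bash
python3 - <<'E'
from h import *
s=bot.read_state();print(s['eef_pos'],s['tcp_rot'],s['force'])
print((proj('scene',[[565.3,136.8,z] for z in(182,160,140)])-[278,126])*12.5)
im=read_camera('scene')[126:174,278:326].mean(2)
for r in(38,40,42,44):print(im[r,14:34].astype(int))
E
```

```text
[565.02935781 136.83572471 271.92488958] [ 1.79993572e+02 -6.07468245e-03  1.05646997e+02] [ 0.60270811  0.68186554 -1.15183251]
[[306.83683958 415.27019831]
 [299.12138564 482.41159519]
 [292.26489277 542.07814389]]
[248 247 247 247 247 249 251 222 150 127 115 115 162 237 253 251 249 251
 251 245]
[247 247 247 247 248 249 241 195 141 127 119 122 181 248 251 248 247 247
 247 248]
[245 242 238 233 230 223 195 147 130 125 114 117 168 230 244 246 247 247
 247 247]
[224 221 231 242 247 250 228 159 132 121 116 136 197 235 234 228 228 237
 244 246]
```

The gear and shaft biases agree within 0.2 px, so the two are aligned. Lowering now.

Request:
step_arm --deltas '[[[0,0,0.005,0,45],[0,0,0.01,0,45],[0,0,0.014,0,45],[0,0,0.014,0,45],[0,0,0.014,0,45],[0,0,0.014,0,45],[0,0,0.014,0,45],[0,0,0.014,0,45]]]'

```text
time: 20.65
eef_pos: [565.2, 136.8, 258.1]
tcp_rot: [180.0, -0.0, 105.6]
force: [-0.1, 0.5, -2.6]
gripper_width: 48.4
finger_force: 42.6
```

Request:
step_arm --deltas '[[[0,0,0.002,0,45],[0,0,0.004,0,45],[0,0,0.006,0,45],[0,0,0.008,0,45],[0,0,0.008,0,45],[0,0,0.008,0,45]]]'

```text
time: 21.15
eef_pos: [564.9, 136.7, 249.7]
tcp_rot: [-180.0, -0.0, 105.6]
force: [0.8, 0.5, -1.5]
gripper_width: 48.4
finger_force: 42.6
```

Request:
step_arm --deltas '[[[0,0,0.003,0,45],[0,0,0.006,0,45],[0,0,0.009,0,45],[0,0,0.012,0,45],[0,0,0.012,0,45],[0,0,0.012,0,45]]]'

```text
time: 21.65
eef_pos: [564.9, 136.8, 237.6]
tcp_rot: [-180.0, -0.0, 105.6]
force: [0.0, -0.3, -2.6]
gripper_width: 48.1
finger_force: 42.6
```

Request:
step_arm --deltas '[[[0,0,0.002,0,45],[0,0,0.004,0,45],[0,0,0.006,0,45],[0,0,0.008,0,45],[0,0,0.008,0,45],[0,0,0.008,0,45]]]'

```text
time: 22.15
eef_pos: [565.0, 136.8, 229.7]
tcp_rot: [-180.0, -0.0, 105.6]
force: [-0.1, 0.2, -3.0]
gripper_width: 48.0
finger_force: 42.6
```

Request:
step_arm --deltas '[[[0,0,0.004,0,45],[0,0,0.008,0,45],[0,0,0.012,0,45],[0,0,0.016,0,45],[0,0,0.0195,0,45],[0,0,0.0195,0,45],[0,0,0.0195,0,45],[0,0,0.0195,0,45]]]'

```text
time: 22.82
eef_pos: [565.1, 136.8, 210.4]
tcp_rot: [180.0, -0.0, 105.6]
force: [-0.0, -0.6, -1.8]
gripper_width: 48.2
finger_force: 42.6
```

Request:
step_arm --deltas '[[[0,0,0,0,45],[0,0,0,0,45],[0,0,0,0,45],[0,0,0,0,45],[0,0,0,0,45],[0,0,0,0,45]]]'

```text
time: 23.32
eef_pos: [565.1, 136.8, 210.4]
tcp_rot: [180.0, -0.0, 105.6]
force: [0.6, 0.1, -1.4]
gripper_width: 48.3
finger_force: 42.6
```

```bash
python3 - <<'E'
from h import *
s=bot.read_state();print(s['eef_pos'],s['tcp_rot'],s['force'],s['torque'],s['joint_vel'].round(2))
cv2.imwrite('pics/c8.png',crop('scene',302,168,28,600))
g=np.array([565.1,136.8,138.])
print((proj('scene',[g+[0,0,44],g+[0,0,26],g+[23*.866,-11.5,19],g+[23*.966,-6,19],g+[23*.7,-16.2,19]])-[274,140])*600/56)
E
```

```text
[565.08341943 136.84531999 210.44155989] [ 1.79988898e+02 -5.75990680e-03  1.05643882e+02] [ 0.61682238  0.06012757 -1.42175392] [-0.01083118 -0.01858645  0.0180009 ] [-0.07 -0.02 -0.01  0.   -0.    0.05  0.07]
[[305.18973804 205.70215019]
 [299.77394876 252.89068189]
 [346.90272506 321.50201406]
 [362.69837813 311.7891064 ]
 [327.15557441 327.52987568]]
```

View pics/c8.png

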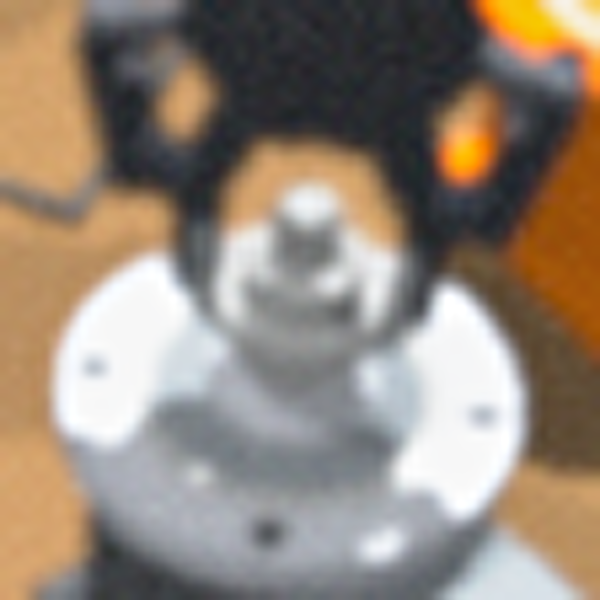

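The picture shows the shaft's top (310,200) standing through the gear's hub, with the gear level and no side force. Handing in.

```bash
python3 -c "
from station import bot
print(bot.hand_in())"
```

```text
the job is handed in; nothing more can be done
None
```

I turned the shaft so its flat faces the terminal box and handed in at about 23 s with the gear held level and still on the shaft. By the arm's height readings the screw is about half-way down the flat; the hand-in returned no verdict.

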